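# Library listening post: hang up the headset, refit and press the knob

## Task

The volume knob has come off this library listening post. First hang the wireless headset that stands over the bare spindle on the rail by its inner strap and let go of it; then fit the orange knob fully onto the D-shaped spindle, its flat matching the spindle's flat, and press the knob down to switch the post on. Finish with the gripper still holding the knob pressed down; leave the book, the disc case and the screwdriver where they are.

Things in the scene. Friction and masses are not known exactly. Their poses are not given: they have to be found in the camera images.
- headset_crown (a point): Centre of the blue padded crown atop the band of the loose headset (rigid, upright, 220 g); grip it from above. Crown 68 mm along x, 24 mm along y (grip across this), 14 mm high. Flat-bottomed blue ear cups at +x and -x (alike either way round), undersides 148 mm below this point; 166 mm over the cups in x, 58 mm in y; 92 mm between the cushions, open below. Stands on the deck astride the spindle.
- headset_strap (a point): Centre of the underside of the headset's grey inner strap, 49 mm below the crown's centre, 99 mm above the cups' undersides; axes as headset_crown. Strap 24 mm wide in y, 4 mm thick, level for 34 mm in x, then sloping down to both sides, so it centres itself on a bar that runs along the headset's y. 38 mm of free space between strap and crown.
- rail_mid (a point): Middle of the steel hanging rail: a fixed round bar 16 mm in diameter, 220 mm long along this point's y axis, its centre 135 mm above the table. A blue post 20 x 14 mm at each end, no higher than the bar's top, with a foot 110 mm long in x, 36 mm in y, 10 mm high.
- knob_center (a point): Centre of the loose round orange knob, 46 mm across, 34 mm high, 60 g, standing bore down on the mat (this point is 17 mm above its underside). The bore in the underside is D-shaped, 18 mm deep, 16 mm across, its flat 4.5 mm from the axis on the knob's +x side. The white line on top runs from near the centre out to +x, over the flat. z up.
- spindle_top (a point): Tip, on the axis, of the upright brass D-shaped spindle in the deck: 14 mm across, its flat 3.5 mm from the axis on this +x side, last 2 mm tapered, 28 mm tall above a flush steel disc 58 mm across that has a red bar on the flat's side (+x). It cannot turn. With the knob fully on, the bore's ceiling rests on the tip: knob_center 1 mm below this point, both +x alike. z up.
- spindle (a joint): How far the spindle is pushed down, m: 0 released, 0.005 at its stop. A spring takes about 4 N to start it and 14 N at the stop, and pushes it back up. The post is on while it reads above 0.003.
- deck: The listening post: a fixed flat black and grey plate 230 x 180 mm (x, y) and 15 mm high, with the spindle at its middle. Origin under its centre.
- mat: Fixed black rubber mat 160 x 200 mm (x, y), 4 mm high, that carries the knob and, about 100 mm from it, the screwdriver. Origin under its centre.
- screwdriver: Bystander: loose screwdriver 130 mm long lying along its x on the mat; leave alone.
- book: Bystander: loose red book 178 x 110 x 24 mm lying flat on the table beyond the work; leave alone.
- disc_case: Bystander: loose clear disc case 125 x 142 x 10 mm lying flat on the table beyond the work; leave alone.
There are look-alikes about, which are no part of the job. Several things look just like the part that bears knob_center: the one meant starts farthest from the robot's base.

How it is judged:
By the outcome, as a careful person would: the job done as asked, in the order asked, and still so for the second after the job is handed in, while the arm keeps its last pose, push and grip.
It also fails if it takes over 64 s, if anything falls off the work surface, if the arm or the gripper's body presses on something with over 40 N, if the wrist force passes 120 N, or if a joint passes its speed limit or range.

## Robot

A 6-joint arm with a two-finger parallel gripper is mounted at the origin on the work surface. World frame = base frame: x ahead of the robot, y to its left, z up, the work surface at z = 0. Lengths are in m, angles in rad, forces in N, time in s.
With the tool pointing down it reaches from about 0.25 to 0.8 m from the base axis. Payload 8.5 kg.
Tool frame: the origin (TCP) lies on the centre line of the jaws, within the pads' length; the fingertips stand 19 mm ahead of it and the grasp point (between the pads) is the TCP; z points along the fingers, y is the line along which they close (so a half turn about z gives the same grasp; the last joint's range is limited). The gripper opens to 85 mm and grips with 20 to 120 N. Pads are 22 mm wide; open, the fingers measure 114 mm over their backs; the gripper's body (76 mm by 85 mm) begins 54 mm behind the grasp point. The pads swing forward as they close: fully open they stand 13 mm farther back than shut.
Start: joints at [-1.292, 0.238, -0.013, 1.319, 0, 1.571], TCP at [0.144, -0.505, 0.25] pointing down, gripper open.
Joint ranges: [-2.66, 2.66], [-1.03, 1.9], [-1.14, 1.46], [-1.82, 2.27], [-1.45, 1.34], [-3.14, 3.14]. Speed limits (rad/s): [2.22, 2.22, 2.79, 3.14, 3.14, 3.14].

## Interface

Orientations are given as a rotation vector (axis times angle).
In Python, from station import readout, optics, workorder gives the robot as it stands.
- The arm moves only by the shell command python3 -m creep 'ROWS'. ROWS is JSON, a list of rows, each an object of numbers: "jaw": the finger opening in m, from 0 to 0.0854; "x", "y", "z": the shift along the tool's x, y, z in m; "roll": the turn about the tool's z in rad. In form: [{"jaw": .., "x": .., "y": .., "z": .., "roll": ..}, ...]. A call has 1 to 12 rows; each row shifts and turns the commanded pose from where the row before left it, along the tool's axes as they then stand; what a row does not reach is not made up. A row lasts 1/10 s, in which the tool goes at most 50 mm and 8.59 degrees, less where a joint would pass 70% of its speed; a pose out of reach is approached as far as the arm can. A call with a gripper value outside its range is refused whole. The fingers move at their own pace and stop on an object; the grip force is fixed at half the most. Time passes only in rows, so rows that do not move let the fingers close. It gives the time, the measured TCP pose, the force, the opening and the grip force at its end, in the units of the state.
- readout.read_state(): the state, without advancing time (a new reading comes with each control period).
- optics.get_image(name): name is "scene" or "top"; returns a dict with "image" (384x512x3 uint8, red, green, blue), "depth" (384x512 float32, m along the optical axis (not along the pixel's ray), 0 where there is no reading), "K" (3x3 intrinsics, pixels), "pose" (4x4, takes a point from camera to world coordinates). Camera axes: x right, y down, z forward; pixel columns grow to the right and rows downward; lengths in m; the calibration is good to about 2 mm. A picture is of the moment at which its call begins.
- workorder.close_job(): hands the job in; it is judged then, once.
The state is a dict: "time_s": time; "q": joint angles; "joint_vel": joint speeds; "effort": joint torques, N m; "eef_pos": TCP position; "tool_rot": TCP orientation; "ft_force": force on the tool from outside, world axes, zero at the start; "ft_torque": the same for the moment, N m; "opening": finger opening in m; "finger_force": force on a finger pad.
Only numpy, scipy, OpenCV 4.12 (cv2) and the standard library are available. Lean on these libraries where they do the work, as an engineer would, in place of code of your own. Each camera call takes 0.05 s, during which the arm holds its last target. There are 200 camera calls.

## Working session

There is one attempt and no reset: what is moved stays moved. The work goes in short steps, Python scripts to look and compute and a shell command to move; the robot and the scene stay as the last step left them, time stands still between calls to the robot, and variables do not carry over. Pictures are saved under pics/ and viewed, at most 10 in all, crops included, and the job is handed in when it is done.

```bash
mkdir -p pics
cat > h.py <<'E'
import numpy as np, cv2
from station import readout, optics
def shot(cam, name=None, crop=None, scale=1):
    d=optics.get_image(cam); np.savez('/tmp/%s.npz'%cam,**d)
    if name: save(d,name,crop,scale)
    return d
def save(d,name,crop=None,scale=1):
    im=d['image'][:,:,::-1]
    if crop: x0,y0,x1,y1=crop; im=im[y0:y1,x0:x1]
    cv2.imwrite('pics/'+name,cv2.resize(im,None,fx=scale,fy=scale,interpolation=cv2.INTER_CUBIC))
def px(d,u,v,z=None):
    """world point of pixel; from depth, or on plane of height z"""
    K,T=d['K'],d['pose']; r=np.linalg.inv(K)@[u,v,1]
    if z is None: s=d['depth'][int(round(v)),int(round(u))]
    else: s=(z-T[2,3])/(T[:3,:3]@r)[2]
    return T[:3,:3]@(r*s)+T[:3,3]
def cloud(d):
    h,w=d['depth'].shape; u,v=np.meshgrid(np.arange(w),np.arange(h))
    p=np.stack([u,v,np.ones_like(u)],-1)@np.linalg.inv(d['K']).T*d['depth'][...,None]
    return p@d['pose'][:3,:3].T+d['pose'][:3,3]
def st():
    s=readout.read_state(); print({k:np.round(s[k],4).tolist() for k in('time_s','eef_pos','tool_rot','ft_force','opening','finger_force','q')})
    return s
E
python3 - <<'E'
from h import *
s=st(); from scipy.spatial.transform import Rotation as R
print(R.from_rotvec(s['tool_rot']).as_matrix().round(3))
a=shot('top','top1.png',None,1.5); b=shot('scene','scene1.png',None,1.5)
for d in(a,b): print(d['K'].round(1).tolist(), d['pose'].round(3).tolist())
E
```

```text
{'time_s': 0.0, 'eef_pos': [0.1444, -0.5044, 0.2497], 'tool_rot': [-3.1097, -0.4362, 0.0003], 'ft_force': [-0.1114, -0.7291, -0.1395], 'opening': 0.0855, 'finger_force': 0.0, 'q': [-1.292, 0.2388, -0.0142, 1.3192, 0.0, 1.5708]}
[[ 0.961  0.275 -0.   ]
 [ 0.275 -0.961  0.001]
 [ 0.    -0.001 -1.   ]]
[[391.5, 0.0, 251.8], [0.0, 391.5, 186.6], [0.0, 0.0, 1.0]] [[-0.011, -0.999, 0.037, 0.508], [-1.0, 0.012, 0.012, -0.023], [-0.013, -0.037, -0.999, 1.148], [0.0, 0.0, 0.0, 1.0]]
[[363.2, 0.0, 251.6], [0.0, 363.2, 190.8], [0.0, 0.0, 1.0]] [[0.167, 0.557, -0.813, 1.207], [0.986, -0.077, 0.149, -0.163], [0.021, -0.827, -0.562, 0.598], [0.0, 0.0, 0.0, 1.0]]
```

View pics/top1.png

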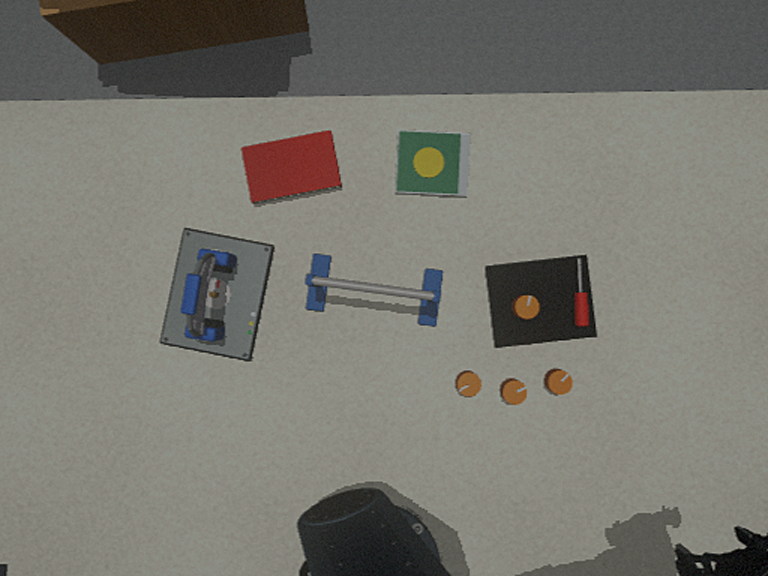

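View pics/scene1.png

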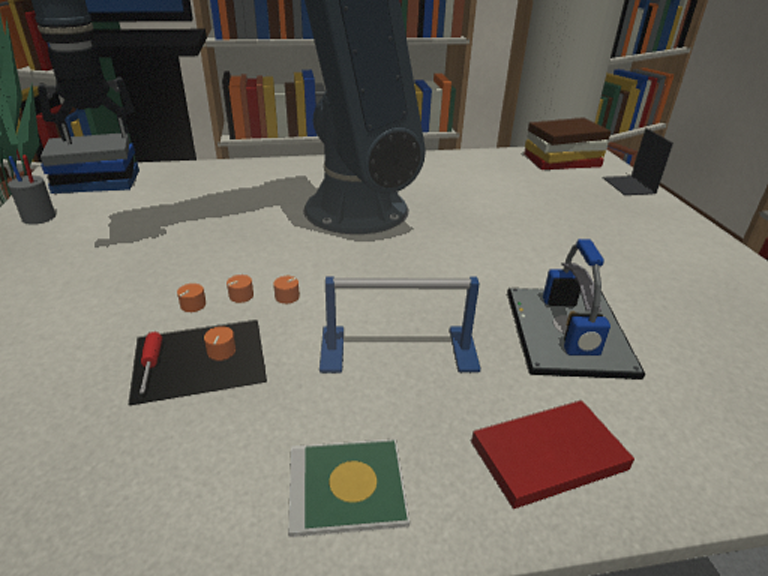

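The top view (1.5x) shows four orange knobs, at (468,384), (513,391), (558,381) and (527,307). The last one stands on the mat by the screwdriver and is farthest from the base, so it is the one meant. The headset is at (195,294), with the rail from (310,280) to (437,296).

```bash
cat > m.py <<'E'
from h import *
a=dict(np.load('/tmp/top.npz')); b=dict(np.load('/tmp/scene.npz'))
def rect(p): # xy pts -> center, size, angle
    r=cv2.minAreaRect(np.float32(p[:,:2]*1000)); return np.round(r[0],1),np.round(r[1],1),round(r[2],1)
for n,d in(('top',a),('scene',b)):
    P=cloud(d); hsv=cv2.cvtColor(d['image'],cv2.COLOR_RGB2HSV); H,S,V=[hsv[...,i].astype(int) for i in range(3)]
    blue=(H>100)&(H<130)&(S>120); z=P[...,2]; reach=(P[...,0]>.2)&(P[...,0]<.8)&(abs(P[...,1])<.6)
    m=blue&(z>.135)&(z<.2)&reach; q=P[m]; print(n,'crown',m.sum(),rect(q),np.percentile(q[:,2],[5,50,95]).round(3))
    m=(S<70)&(z>.12)&(z<.16)&reach&(abs(P[...,1]-.03)<.14); q=P[m]; print(' rail',m.sum(),rect(q),np.percentile(q[:,2],[5,50,95]).round(3))
    m=(H>5)&(H<20)&(S>150)&(V>60)&(z>.005)&(z<.06)&reach
    k,l,s,c=cv2.connectedComponentsWithStats(m.astype(np.uint8))
    for i in range(1,k):
        if s[i,4]>30:
            q=P[l==i]; t=q[q[:,2]>np.percentile(q[:,2],90)-.004]; print(' knob',c[i].round(1),rect(t),np.median(t[:,2]).round(4), 'R',np.hypot(*np.median(t[:,:2],0)).round(3))
E
python3 m.py
python3 - <<'E'
from h import *
a=dict(np.load('/tmp/top.npz'))['image'][:,:,::-1]
f=lambda x,y:cv2.resize(a[y:y+60,x:x+40],None,fx=9,fy=9,interpolation=cv2.INTER_CUBIC)
im=np.hstack([cv2.resize(a[145:245,100:190],(0,0),fx=5,fy=5,interpolation=cv2.INTER_CUBIC),cv2.resize(a[185:245,330:370],(300,450),interpolation=cv2.INTER_CUBIC)[:] if 0 else cv2.copyMakeBorder(cv2.resize(a[190:220,334:369],(0,0),fx=9,fy=9,interpolation=cv2.INTER_CUBIC),0,230,0,0,cv2.BORDER_CONSTANT)])
cv2.imwrite('pics/crop1.png',im); print(im.shape)
E
```

```text
top crown 279 (array([532.6, 105.9]), array([ 92.4, 438.6]), 6.2) [0.143 0.169 0.172]
 rail 512 (array([533. ,   4.3]), array([224.6,  19.3]), 81.8) [0.137 0.142 0.146]
 knob [350.5 204.6] (array([ 495., -287.]), array([43.2, 41.1]), 81.0) 0.0391 R 0.57
 knob [372.2 254.6] (array([ 354.1, -346.5]), array([42.4, 42. ]), 89.0) 0.0353 R 0.493
 knob [312.6 255.5] (array([ 352.9, -177.1]), array([40.1, 42.6]), 11.8) 0.0354 R 0.396
 knob [342.2 261.2] (array([ 337.4, -262. ]), array([41.6, 41.7]), 17.7) 0.035 R 0.424
scene crown 218 (array([538. , 102.6]), array([ 77.7, 431.3]), 4.5) [0.142 0.168 0.17 ]
 rail 651 (array([409.5, -38. ]), array([373.7, 202.7]), 18.2) [0.133 0.14  0.144]
 knob [159.9 187.7] (array([ 341.1, -264. ]), array([37.8, 41.1]), 28.0) 0.0345 R 0.43
 knob [190.  188.8] (array([ 356.7, -179.9]), array([40.9, 37.5]), 42.7) 0.0344 R 0.402
 knob [126.7 197.7] (array([ 358.3, -349.3]), array([40.7, 39.4]), 39.2) 0.0344 R 0.499
 knob [145.2 227.8] (array([ 499.8, -290.5]), array([43.8, 42.1]), 5.0) 0.0385 R 0.577
(500, 765, 3)
```

View pics/crop1.png

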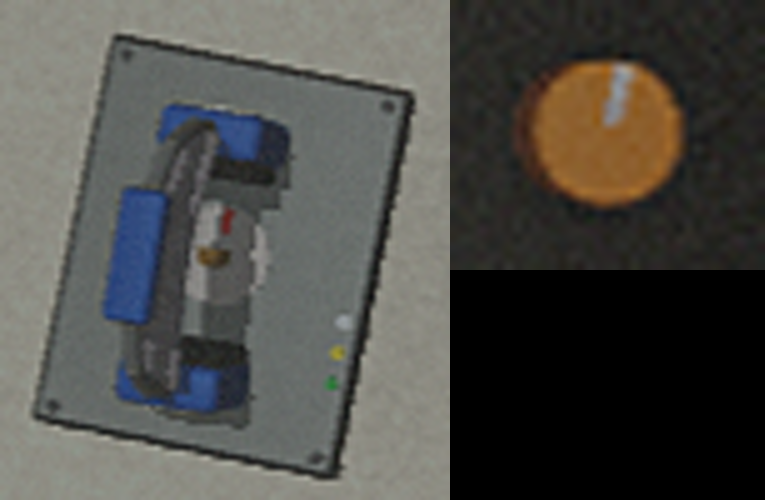

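```bash
cat > m2.py <<'E'
from h import *
from m import rect
for n in('top','scene'):
    d=dict(np.load('/tmp/%s.npz'%n))
    P=cloud(d); hsv=cv2.cvtColor(d['image'],cv2.COLOR_RGB2HSV); H,S,V=[hsv[...,i].astype(int) for i in range(3)]
    blue=(H>100)&(H<130)&(S>120); z=P[...,2]
    m=blue&(z>.162)&(z<.18)&(P[...,1]>.2); q=P[m]; print(n,'crown',m.sum(),rect(q),np.median(q[:,2]).round(4))
    m=(S<90)&(z>.125)&(z<.16)&(abs(P[...,0]-.533)<.06)&(abs(P[...,1]-.004)<.13); q=P[m]; print(' rail',m.sum(),rect(q),np.percentile(q[:,2],[50,95]).round(4))
    if n=='top':
        c=[px(d,*p,.015) for p in((123,152.2),(182.6,164),(167.2,240.4),(107,228.2))]; print('deck',np.mean(c,0).round(4))
        print('tip',px(d,142.4,196,.043).round(4))
        k0,k1=px(d,334+(610-450)/9,190+122/9,.038),px(d,334+(623-450)/9,190+68/9,.038); e=k1-k0; print('line yaw',np.degrees(np.arctan2(e[1],e[0])))
E
python3 m2.py | grep -v knob
```

```text
top crown 279 (array([532.6, 105.9]), array([ 92.4, 438.6]), 6.2) [0.143 0.169 0.172]
 rail 512 (array([533. ,   4.3]), array([224.6,  19.3]), 81.8) [0.137 0.142 0.146]
scene crown 218 (array([538. , 102.6]), array([ 77.7, 431.3]), 4.5) [0.142 0.168 0.17 ]
 rail 651 (array([409.5, -38. ]), array([373.7, 202.7]), 18.2) [0.133 0.14  0.144]
top crown 230 (array([525.4, 304.4]), array([22.7, 66.3]), 80.0) 0.1693
 rail 518 (array([531.7,   0. ]), array([233.4,  17.9]), 81.8) [0.142  0.1457]
deck [0.5263 0.3019 0.015 ]
tip [0.5261 0.3011 0.043 ]
line yaw -14.654331026118568
scene crown 190 (array([-634.7,  602. ]), array([ 922.1, 2306.4]), 54.1) 0.1689
 rail 683 (array([533.9,  -1.4]), array([232.4,  20.1]), 82.7) [0.1403 0.1439]
```

The right-hand crop confirms the mat knob, with its line from (610,122) out to (623,68). In the left-hand crop the crown is centred near (136,254), the brass tip is at (212,255), and the red bar is at (227,220) on the +x side. Crown is about (0.525, 0.304) and its top at 0.169, as expected (0.170). The deck centre and the spindle tip agree. Starting the transfer.

```bash
python3 -m creep '[{"jaw":0.0854,"x":0.03,"y":-0.0335,"z":0},{"jaw":0.0854,"x":0.03,"y":-0.0335,"z":0},{"jaw":0.0854,"x":0.03,"y":-0.0335,"z":0},{"jaw":0.0854,"x":0.03,"y":-0.0335,"z":0},{"jaw":0.0854,"x":0.03,"y":-0.0335,"z":0},{"jaw":0.0854,"x":0.03,"y":-0.0335,"z":0},{"jaw":0.0854,"x":0.03,"y":-0.0335,"z":0},{"jaw":0.0854,"x":0.03,"y":-0.0335,"z":0},{"jaw":0.0854,"x":0.03,"y":-0.0335,"z":0},{"jaw":0.0854,"x":0.03,"y":-0.0335,"z":0}]'; python3 -c "from h import *; st()"
```

```text
{'time_s': 0.1, 'eef_pos': [0.1444, -0.5044, 0.2497], 'tool_rot': [-3.1098, -0.4364, 0.0003], 'ft_force': [-0.104, -0.4419, -0.0056], 'opening': 0.0851, 'finger_force': 0.0, 'q': [-1.292, 0.2387, -0.0142, 1.3192, 0.0, 1.5708]}invalid input
```

```bash
python3 -m creep '[{"jaw":0.085,"x":0.03,"y":-0.0335,"z":0,"roll":0},{"jaw":0.085,"x":0.03,"y":-0.0335,"z":0,"roll":0},{"jaw":0.085,"x":0.03,"y":-0.0335,"z":0,"roll":0},{"jaw":0.085,"x":0.03,"y":-0.0335,"z":0,"roll":0},{"jaw":0.085,"x":0.03,"y":-0.0335,"z":0,"roll":0},{"jaw":0.085,"x":0.03,"y":-0.0335,"z":0,"roll":0},{"jaw":0.085,"x":0.03,"y":-0.0335,"z":0,"roll":0},{"jaw":0.085,"x":0.03,"y":-0.0335,"z":0,"roll":0},{"jaw":0.085,"x":0.03,"y":-0.0335,"z":0,"roll":0},{"jaw":0.085,"x":0.03,"y":-0.0335,"z":0,"roll":0}]'; python3 -c "from h import *; st()"
```

```text
time_s: 1.1
eef_pos: [0.3409, -0.0983, 0.2503]
tool_rot: [3.111, 0.436, 0.0]
ft_force: [0.5, -0.9, -0.1]
opening: 0.0852
finger_force: 0.0
{'time_s': 1.1, 'eef_pos': [0.3409, -0.0983, 0.2503], 'tool_rot': [3.1111, 0.4361, 0.0005], 'ft_force': [0.525, -0.9394, -0.1053], 'opening': 0.0852, 'finger_force': 0.0, 'q': [-0.2807, -0.0561, -0.3469, 1.2797, 0.0, 2.5823]}
```

```bash
python3 -m creep '[{"jaw":0.085,"x":0,"y":0,"z":0,"roll":-0.1494},{"jaw":0.085,"x":0,"y":0,"z":0,"roll":-0.1494},{"jaw":0.085,"x":0,"y":0,"z":0,"roll":-0.1494},{"jaw":0.085,"x":0,"y":0,"z":0,"roll":-0.1494},{"jaw":0.085,"x":0,"y":0,"z":0,"roll":-0.1494},{"jaw":0.085,"x":0,"y":0,"z":0,"roll":-0.1494},{"jaw":0.085,"x":0,"y":0,"z":0,"roll":-0.1494},{"jaw":0.085,"x":0,"y":0,"z":0,"roll":-0.1494},{"jaw":0.085,"x":0,"y":0,"z":0,"roll":-0.1494},{"jaw":0.085,"x":0,"y":0,"z":0,"roll":-0.1494},{"jaw":0.085,"x":0,"y":0,"z":0,"roll":-0.1494},{"jaw":0.085,"x":0,"y":0,"z":0,"roll":-0.1494}]' >/dev/null; python3 -m creep '[{"jaw":0.085,"x":0,"y":0,"z":0,"roll":-0.1494},{"jaw":0.085,"x":0,"y":0,"z":0,"roll":-0.1494},{"jaw":0.085,"x":0,"y":0,"z":0,"roll":-0.1494},{"jaw":0.085,"x":0,"y":0,"z":0,"roll":-0.1494},{"jaw":0.085,"x":0,"y":0,"z":0,"roll":-0.1494},{"jaw":0.085,"x":0,"y":0,"z":0,"roll":-0.1494}]'; python3 -m creep '[{"jaw":0.085,"x":-0.0111,"y":0.0428,"z":0,"roll":0},{"jaw":0.085,"x":-0.0111,"y":0.0428,"z":0,"roll":0},{"jaw":0.085,"x":-0.0111,"y":0.0428,"z":0,"roll":0},{"jaw":0.085,"x":-0.0111,"y":0.0428,"z":0,"roll":0},{"jaw":0.085,"x":-0.0111,"y":0.0428,"z":0,"roll":0},{"jaw":0.085,"x":-0.0111,"y":0.0428,"z":0,"roll":0},{"jaw":0.085,"x":-0.0111,"y":0.0428,"z":0,"roll":0},{"jaw":0.085,"x":-0.0111,"y":0.0428,"z":0,"roll":0},{"jaw":0.085,"x":-0.0111,"y":0.0428,"z":0,"roll":0},{"jaw":0.085,"x":-0.0111,"y":0.0428,"z":0,"roll":0}]'; python3 -c "
from h import *; s=st(); r=s['tool_rot']; print('yaw',2*np.degrees(np.arctan2(r[1],r[0])))
shot('scene','scene2.png',(290,90,512,270),3)"
```

```text
time_s: 2.9
eef_pos: [0.3405, -0.1, 0.2501]
tool_rot: [-0.263, -3.13, -0.0]
ft_force: [0.6, -1.1, 0.4]
opening: 0.0851
finger_force: 0.0
time_s: 3.9
eef_pos: [0.5243, 0.3041, 0.2499]
tool_rot: [-0.272, -3.129, 0.001]
ft_force: [0.6, 0.3, 0.4]
opening: 0.0848
finger_force: 0.0
{'time_s': 3.9, 'eef_pos': [0.5243, 0.3041, 0.2499], 'tool_rot': [-0.2718, -3.1293, 0.0006], 'ft_force': [0.6217, 0.3057, 0.4173], 'opening': 0.0848, 'finger_force': 0.0, 'q': [0.5257, 0.3804, 0.1908, 1.3818, -0.0, 0.699]}
yaw -189.92978063271926
```

View pics/scene2.png

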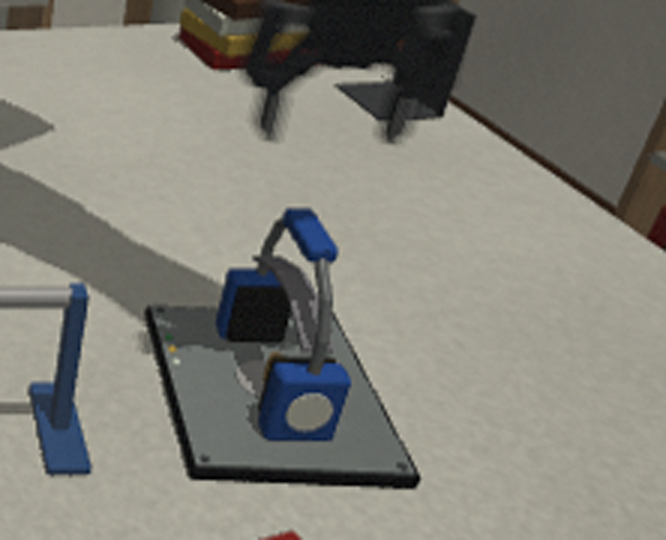

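The open jaws straddle the crown, which is centred near (310,232) in this crop. Descending and gripping.

```bash
python3 -m creep '[{"jaw":0.085,"x":0,"y":0,"z":0.03,"roll":0},{"jaw":0.085,"x":0,"y":0,"z":0.03,"roll":0},{"jaw":0.085,"x":0,"y":0,"z":0.02,"roll":0},{"jaw":0.085,"x":0,"y":0,"z":0.007,"roll":0},{"jaw":0.085,"x":0,"y":0,"z":0,"roll":0}]'; python3 -m creep '[{"jaw":0.01,"x":0,"y":0,"z":0,"roll":0},{"jaw":0.01,"x":0,"y":0,"z":0,"roll":0},{"jaw":0.01,"x":0,"y":0,"z":0,"roll":0},{"jaw":0.01,"x":0,"y":0,"z":0,"roll":0},{"jaw":0.01,"x":0,"y":0,"z":0,"roll":0},{"jaw":0.01,"x":0,"y":0,"z":0,"roll":0},{"jaw":0.01,"x":0,"y":0,"z":0,"roll":0},{"jaw":0.01,"x":0,"y":0,"z":0,"roll":0}]'
```

```text
time_s: 4.45
eef_pos: [0.5234, 0.302, 0.1625]
tool_rot: [-0.272, -3.128, 0.002]
ft_force: [-0.9, -0.1, 0.2]
opening: 0.085
finger_force: 0.0
time_s: 5.25
eef_pos: [0.5243, 0.3027, 0.1641]
tool_rot: [0.272, 3.129, 0.002]
ft_force: [-0.4, 0.5, 4.9]
opening: 0.0228
finger_force: 59.6
```

```bash
python3 -m creep '[{"jaw":0.01,"x":0,"y":0,"z":-0.01,"roll":0},{"jaw":0.01,"x":0,"y":0,"z":-0.02,"roll":0},{"jaw":0.01,"x":0,"y":0,"z":-0.03,"roll":0},{"jaw":0.01,"x":0,"y":0,"z":-0.03,"roll":0},{"jaw":0.01,"x":0,"y":0,"z":-0.03,"roll":0},{"jaw":0.01,"x":0,"y":0,"z":-0.02,"roll":0},{"jaw":0.01,"x":0,"y":0,"z":-0.01,"roll":0},{"jaw":0.01,"x":0,"y":0,"z":0,"roll":0},{"jaw":0.01,"x":0,"y":0,"z":0,"roll":0}]'
python3 - <<'E'
from h import *
a=shot('top'); b=shot('scene')
A=cv2.resize(a['image'][145:245,90:190],None,fx=4,fy=4,interpolation=cv2.INTER_CUBIC)
B=cv2.resize(b['image'][60:260,310:480],(340,400),interpolation=cv2.INTER_CUBIC)
cv2.imwrite('pics/c3.png',np.hstack([A,B])[:,:,::-1])
E
```

```text
time_s: 6.15
eef_pos: [0.5237, 0.3022, 0.3123]
tool_rot: [-0.272, -3.129, 0.001]
ft_force: [0.1, -0.0, -1.8]
opening: 0.023
finger_force: 59.1
```

View pics/c3.png

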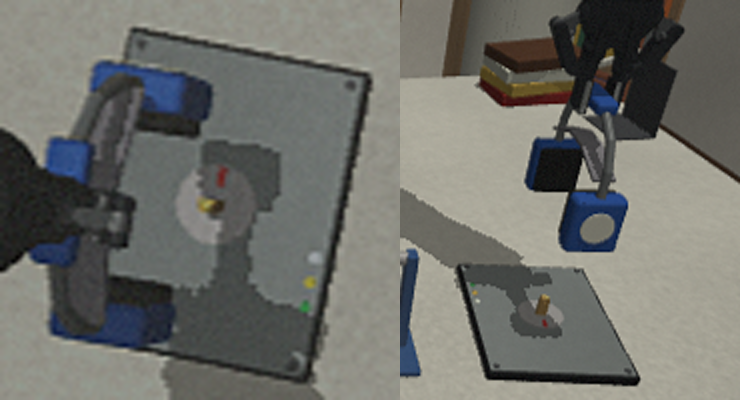

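The headset hangs upright in the grip. The brass tip is now clear at (207,206) with the red bar at (222,177) in the left-hand crop (4x). Carrying the headset over the rail.

```bash
python3 -m creep '[{"jaw":0.01,"x":0,"y":0,"z":0,"roll":-0.035},{"jaw":0.01,"x":-0.002,"y":-0.012,"z":0,"roll":0},{"jaw":0.01,"x":-0.004,"y":-0.025,"z":0,"roll":0},{"jaw":0.01,"x":-0.006,"y":-0.037,"z":0,"roll":0},{"jaw":0.01,"x":-0.006,"y":-0.037,"z":0,"roll":0},{"jaw":0.01,"x":-0.006,"y":-0.037,"z":0,"roll":0},{"jaw":0.01,"x":-0.006,"y":-0.037,"z":0,"roll":0},{"jaw":0.01,"x":-0.006,"y":-0.037,"z":0,"roll":0},{"jaw":0.01,"x":-0.006,"y":-0.037,"z":0,"roll":0},{"jaw":0.01,"x":-0.0047,"y":-0.027,"z":0,"roll":0},{"jaw":0.01,"x":-0.002,"y":-0.012,"z":0,"roll":0},{"jaw":0.01,"x":0,"y":0,"z":0,"roll":0}]'; python3 -m creep '[{"jaw":0.01,"x":0,"y":0,"z":0.02,"roll":0},{"jaw":0.01,"x":0,"y":0,"z":0.03,"roll":0},{"jaw":0.01,"x":0,"y":0,"z":0.02,"roll":0},{"jaw":0.01,"x":0,"y":0,"z":0.01,"roll":0},{"jaw":0.01,"x":0,"y":0,"z":0,"roll":0}]'
python3 - <<'E'
from h import *
a=shot('top'); b=shot('scene')
A=cv2.resize(a['image'][150:230,190:310],None,fx=4,fy=4,interpolation=cv2.INTER_CUBIC)
B=cv2.resize(b['image'][110:270,200:330],(260,320),interpolation=cv2.INTER_CUBIC)
cv2.imwrite('pics/c4.png',np.hstack([A,B])[:,:,::-1])
E
```

```text
time_s: 7.45
eef_pos: [0.5305, -0.0013, 0.3129]
tool_rot: [-0.223, -3.133, 0.0]
ft_force: [0.3, 0.8, -1.6]
opening: 0.0228
finger_force: 59.3
time_s: 7.95
eef_pos: [0.5302, 0.0011, 0.2321]
tool_rot: [-0.216, -3.132, -0.0]
ft_force: [-0.2, -0.3, -1.6]
opening: 0.0228
finger_force: 59.1
```

View pics/c4.png

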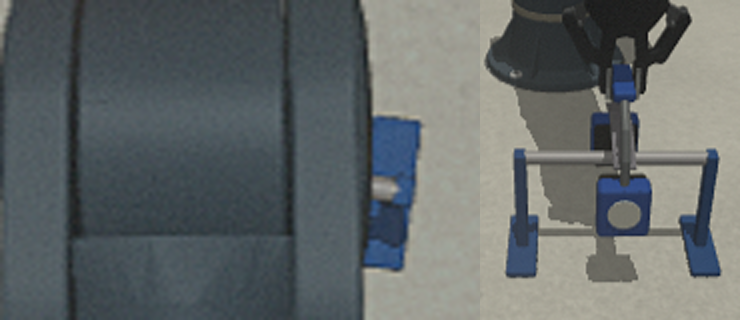

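In the right-hand crop the headset straddles the rail near its middle: strap at (622,160), posts at (520,155) and (712,155). Lowering.

```bash
python3 -m creep '[{"jaw":0.01,"x":0,"y":0,"z":0.015,"roll":0},{"jaw":0.01,"x":0,"y":0,"z":0.015,"roll":0},{"jaw":0.01,"x":0,"y":0,"z":0.005,"roll":0},{"jaw":0.01,"x":0,"y":0,"z":0,"roll":0}]'; python3 -m creep '[{"jaw":0.01,"x":0,"y":0,"z":0.003,"roll":0},{"jaw":0.01,"x":0,"y":0,"z":0,"roll":0},{"jaw":0.01,"x":0,"y":0,"z":0,"roll":0}]'
```

```text
time_s: 8.45
eef_pos: [0.5311, 0.0006, 0.1987]
tool_rot: [0.217, 3.134, 0.0]
ft_force: [0.7, -0.1, -1.2]
opening: 0.0229
finger_force: 59.2
time_s: 8.75
eef_pos: [0.5312, 0.0005, 0.1958]
tool_rot: [0.217, 3.133, 0.0]
ft_force: [0.2, -0.2, -2.2]
opening: 0.0227
finger_force: 59.2
```

```bash
python3 -m creep '[{"jaw":0.01,"x":0,"y":0,"z":0.002,"roll":0},{"jaw":0.01,"x":0,"y":0,"z":0,"roll":0},{"jaw":0.01,"x":0,"y":0,"z":0,"roll":0}]'; python3 -m creep '[{"jaw":0.01,"x":0,"y":0,"z":0.0015,"roll":0},{"jaw":0.01,"x":0,"y":0,"z":0,"roll":0},{"jaw":0.01,"x":0,"y":0,"z":0,"roll":0}]'
```

```text
time_s: 9.05
eef_pos: [0.5313, 0.0005, 0.1938]
tool_rot: [0.217, 3.133, 0.0]
ft_force: [0.3, 0.6, 3.7]
opening: 0.0228
finger_force: 59.8
time_s: 9.35
eef_pos: [0.5316, 0.0005, 0.1936]
tool_rot: [0.217, 3.131, 0.0]
ft_force: [-3.5, -0.4, 15.3]
opening: 0.023
finger_force: 61.6
```

```bash
python3 -m creep '[{"jaw":0.01,"x":0,"y":0,"z":-0.0015,"roll":0},{"jaw":0.03,"x":0,"y":0,"z":0,"roll":0},{"jaw":0.045,"x":0,"y":0,"z":0,"roll":0},{"jaw":0.06,"x":0,"y":0,"z":0,"roll":0},{"jaw":0.06,"x":0,"y":0,"z":0,"roll":0},{"jaw":0.06,"x":0,"y":0,"z":0,"roll":0},{"jaw":0.06,"x":0,"y":0,"z":-0.01,"roll":0},{"jaw":0.06,"x":0,"y":0,"z":-0.03,"roll":0},{"jaw":0.085,"x":0,"y":0,"z":-0.03,"roll":0},{"jaw":0.085,"x":0,"y":0,"z":-0.02,"roll":0}]'
python3 - <<'E'
from h import *
s=st(); b=shot('scene','c5.png',(150,90,340,260),3)
# knob bearings for next step: rows relative at present yaw
r=s['tool_rot']; y=2*np.arctan2(r[1],r[0]); tx=np.array([np.cos(y),np.sin(y)]); ty=np.array([np.sin(y),-np.cos(y)])
for k in([.4952,-.2872],[.4998,-.2905],[.497,-.2888]): D=np.array(k)-s['eef_pos'][:2]; print(np.degrees(y),D@tx,D@ty)
E
```

```text
time_s: 10.35
eef_pos: [0.5314, 0.0004, 0.2861]
tool_rot: [0.217, 3.132, 0.0]
ft_force: [0.4, -0.1, -0.4]
opening: 0.0848
finger_force: 0.0
{'time_s': 10.35, 'eef_pos': [0.5314, 0.0004, 0.2861], 'tool_rot': [0.2175, 3.1318, 0.0005], 'ft_force': [0.4225, -0.0647, -0.3974], 'opening': 0.0848, 'finger_force': 0.0, 'q': [0.0008, 0.2386, 0.0783, 1.4081, 0.0001, 0.1394]}
172.05583223566137 -0.0039090074163073765 -0.28988605485752034
172.05583223566137 -0.008920948817705922 -0.29251862838715775
172.05583223566137 -0.005912866105570375 -0.29122192549252407
```

View pics/c5.png

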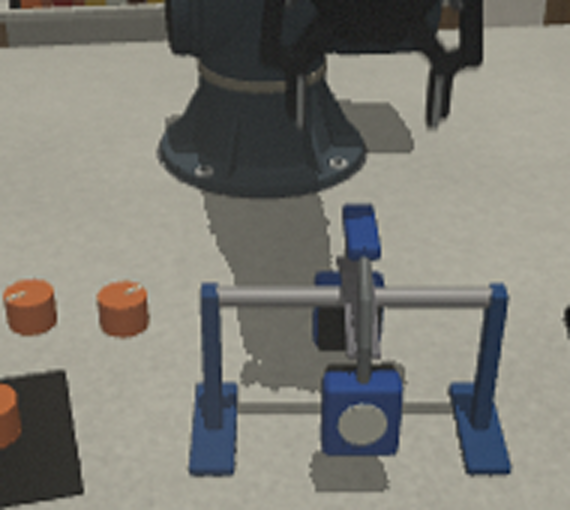

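The headset hangs free on the rail (strap at (360,295), cups clear at about (360,410)), released. Now the knob.

```bash
python3 -m creep '[{"jaw":0.085,"x":-0.0006,"y":-0.0291,"z":0,"roll":0},{"jaw":0.085,"x":-0.0006,"y":-0.0291,"z":0,"roll":0},{"jaw":0.085,"x":-0.0006,"y":-0.0291,"z":0,"roll":0},{"jaw":0.085,"x":-0.0006,"y":-0.0291,"z":0,"roll":0},{"jaw":0.085,"x":-0.0006,"y":-0.0291,"z":0,"roll":0},{"jaw":0.085,"x":-0.0006,"y":-0.0291,"z":0,"roll":0},{"jaw":0.085,"x":-0.0006,"y":-0.0291,"z":0,"roll":0},{"jaw":0.085,"x":-0.0006,"y":-0.0291,"z":0,"roll":0},{"jaw":0.085,"x":-0.0006,"y":-0.0291,"z":0,"roll":0},{"jaw":0.085,"x":-0.0006,"y":-0.0291,"z":0,"roll":0},{"jaw":0.085,"x":0,"y":0,"z":0,"roll":0}]'; python3 -m creep '[{"jaw":0.085,"x":0,"y":0,"z":0.04,"roll":0},{"jaw":0.085,"x":0,"y":0,"z":0.04,"roll":0},{"jaw":0.085,"x":0,"y":0,"z":0.04,"roll":0},{"jaw":0.085,"x":0,"y":0,"z":0.04,"roll":0},{"jaw":0.085,"x":0,"y":0,"z":0.03,"roll":0},{"jaw":0.085,"x":0,"y":0,"z":0,"roll":0}]'
python3 - <<'E'
from h import *
s=st()
b=shot('scene','c6.png',(70,130,240,280),4)
E
```

```text
time_s: 11.5
eef_pos: [0.4963, -0.2914, 0.2834]
tool_rot: [0.222, 3.134, -0.001]
ft_force: [0.1, -0.2, -0.1]
opening: 0.0848
finger_force: 0.0
time_s: 12.1
eef_pos: [0.4946, -0.2866, 0.0899]
tool_rot: [-0.216, -3.128, -0.005]
ft_force: [-0.6, -0.0, 0.8]
opening: 0.0851
finger_force: 0.0
{'time_s': 12.1, 'eef_pos': [0.4946, -0.2866, 0.0899], 'tool_rot': [-0.2164, -3.128, -0.0051], 'ft_force': [-0.6151, -0.0494, 0.7861], 'opening': 0.0851, 'finger_force': 0.0, 'q': [-0.5253, 0.4185, -0.1771, 0.9822, 0.0002, -0.3871]}
```

View pics/c6.png

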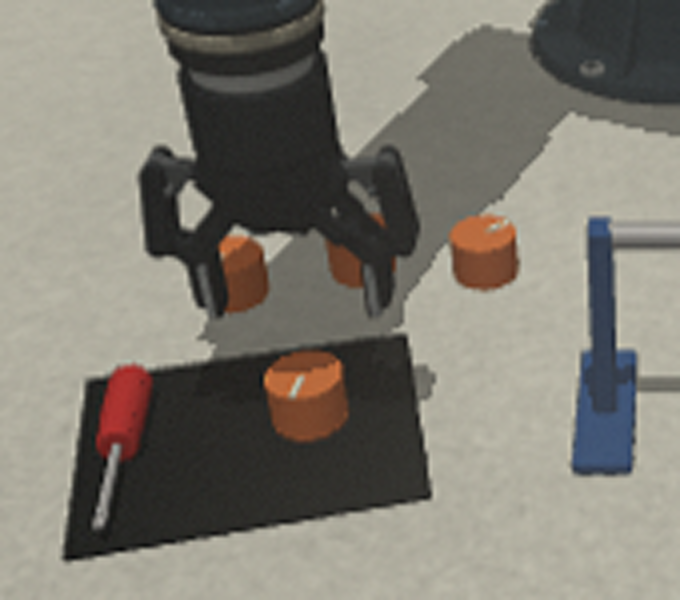

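The jaws stand above the mat knob (305,395 in this crop), clear of the screwdriver at (125,410).

```bash
python3 -m creep '[{"jaw":0.085,"x":0,"y":0,"z":0,"roll":0},{"jaw":0.085,"x":0,"y":0,"z":0.02,"roll":0},{"jaw":0.085,"x":0,"y":0,"z":0.02,"roll":0},{"jaw":0.085,"x":0,"y":0,"z":0.01,"roll":0},{"jaw":0.085,"x":0,"y":0,"z":0,"roll":0},{"jaw":0.085,"x":0,"y":0,"z":0,"roll":0}]'
```

```text
time_s: 12.75
eef_pos: [0.4975, -0.2889, 0.0446]
tool_rot: [0.217, 3.133, -0.001]
ft_force: [-0.3, 0.2, 0.5]
opening: 0.0851
finger_force: 0.0
```

```bash
python3 -m creep '[{"jaw":0.085,"x":0,"y":0,"z":0.01,"roll":0},{"jaw":0.085,"x":0,"y":0,"z":0.0065,"roll":0},{"jaw":0.06,"x":0,"y":0,"z":0,"roll":0},{"jaw":0.054,"x":0,"y":0,"z":0,"roll":0},{"jaw":0.05,"x":0,"y":0,"z":0,"roll":0},{"jaw":0.048,"x":0,"y":0,"z":0,"roll":0},{"jaw":0.046,"x":0,"y":0,"z":0,"roll":0},{"jaw":0.044,"x":0,"y":0,"z":0,"roll":0},{"jaw":0.044,"x":0,"y":0,"z":0,"roll":0},{"jaw":0.044,"x":0,"y":0,"z":0,"roll":0}]'; python3 -m creep '[{"jaw":0.085,"x":0,"y":0,"z":0,"roll":0},{"jaw":0.085,"x":0,"y":0,"z":0,"roll":0},{"jaw":0.085,"x":0,"y":0,"z":0,"roll":0},{"jaw":0.085,"x":0,"y":0,"z":0,"roll":0},{"jaw":0.085,"x":0,"y":0,"z":0,"roll":0},{"jaw":0.085,"x":0,"y":0,"z":0,"roll":0}]'; python3 -m creep '[{"jaw":0.085,"x":0,"y":0,"z":0,"roll":0.1428},{"jaw":0.085,"x":0,"y":0,"z":0,"roll":0.1428},{"jaw":0.085,"x":0,"y":0,"z":0,"roll":0.1428},{"jaw":0.085,"x":0,"y":0,"z":0,"roll":0.1428},{"jaw":0.085,"x":0,"y":0,"z":0,"roll":0.1428},{"jaw":0.085,"x":0,"y":0,"z":0,"roll":0.1428},{"jaw":0.085,"x":0,"y":0,"z":0,"roll":0.1428},{"jaw":0.085,"x":0,"y":0,"z":0,"roll":0.1428},{"jaw":0.085,"x":0,"y":0,"z":0,"roll":0.1428},{"jaw":0.085,"x":0,"y":0,"z":0,"roll":0.1428},{"jaw":0.085,"x":0,"y":0,"z":0,"roll":0.1428},{"jaw":0.085,"x":0,"y":0,"z":0,"roll":0}]'
```

```text
time_s: 13.75
eef_pos: [0.4969, -0.2888, 0.0272]
tool_rot: [0.218, 3.134, -0.001]
ft_force: [-1.9, 0.6, 6.4]
opening: 0.0448
finger_force: 40.9
time_s: 14.35
eef_pos: [0.4968, -0.2886, 0.0268]
tool_rot: [-0.218, -3.134, -0.0]
ft_force: [-0.2, -0.1, 0.6]
opening: 0.0848
finger_force: 0.0
time_s: 15.55
eef_pos: [0.4968, -0.2885, 0.0268]
tool_rot: [-2.372, -2.06, -0.0]
ft_force: [0.4, -0.4, -0.4]
opening: 0.085
finger_force: 0.0
```

```bash
python3 -m creep '[{"jaw":0.06,"x":0,"y":0,"z":0,"roll":0},{"jaw":0.054,"x":0,"y":0,"z":0,"roll":0},{"jaw":0.05,"x":0,"y":0,"z":0,"roll":0},{"jaw":0.048,"x":0,"y":0,"z":0,"roll":0},{"jaw":0.046,"x":0,"y":0,"z":0,"roll":0},{"jaw":0.044,"x":0,"y":0,"z":0,"roll":0},{"jaw":0.04,"x":0,"y":0,"z":0,"roll":0},{"jaw":0.04,"x":0,"y":0,"z":0,"roll":0},{"jaw":0.04,"x":0,"y":0,"z":0,"roll":0}]'
python3 - <<'E'
from h import *
import glob
s=st()
a=shot('top')
E
```

```text
time_s: 16.45
eef_pos: [0.4969, -0.2886, 0.0272]
tool_rot: [2.369, 2.062, 0.0]
ft_force: [-1.0, 0.3, 5.4]
opening: 0.0444
finger_force: 60.4
{'time_s': 16.45, 'eef_pos': [0.4969, -0.2886, 0.0272], 'tool_rot': [2.3694, 2.0624, 0.0004], 'ft_force': [-0.9978, 0.2889, 5.367], 'opening': 0.0444, 'finger_force': 60.3769, 'q': [-0.5263, 0.4813, -0.2587, 0.8304, 0.0001, 1.1828]}
```

```bash
python3 -m creep '[{"jaw":0.04,"x":0,"y":0,"z":-0.01,"roll":0},{"jaw":0.04,"x":0,"y":0,"z":-0.03,"roll":0},{"jaw":0.04,"x":0,"y":0,"z":-0.045,"roll":0},{"jaw":0.04,"x":0,"y":0,"z":-0.045,"roll":0},{"jaw":0.04,"x":0,"y":0,"z":-0.045,"roll":0},{"jaw":0.04,"x":0,"y":0,"z":-0.045,"roll":0},{"jaw":0.04,"x":0,"y":0,"z":-0.04,"roll":0},{"jaw":0.04,"x":0,"y":0,"z":-0.02,"roll":0},{"jaw":0.04,"x":0,"y":0,"z":0,"roll":0}]'
python3 - <<'E'
from h import *
s=st()
a=shot('top'); b=shot('scene')
A=cv2.resize(a['image'][145:245,100:190],None,fx=5,fy=5,interpolation=cv2.INTER_CUBIC)
P=b['pose'];q=np.linalg.inv(P)@np.append(s['eef_pos'],1); uv=b['K']@q[:3]; uv=(uv/uv[2])[:2].round().astype(int); print(uv)
u,v=uv; v0=max(v-30,0); B=cv2.resize(b['image'][v0:v0+100,max(u-30,0):max(u-30,0)+60],(300,500),interpolation=cv2.INTER_CUBIC); print('origin',max(u-30,0),v0)
cv2.imwrite('pics/c7.png',np.hstack([A,B])[:,:,::-1])
E
```

```text
time_s: 17.4
eef_pos: [0.4976, -0.2891, 0.3106]
tool_rot: [2.366, 2.059, 0.003]
ft_force: [-0.0, 0.2, -0.6]
opening: 0.0442
finger_force: 61.2
{'time_s': 17.4, 'eef_pos': [0.4976, -0.2891, 0.3106], 'tool_rot': [2.3658, 2.0588, 0.003], 'ft_force': [-0.0441, 0.1704, -0.5731], 'opening': 0.0442, 'finger_force': 61.2061, 'q': [-0.5264, 0.3126, 0.243, 1.4955, 0.0, 1.183]}
[126 116]
origin 96 86
```

View pics/c7.png

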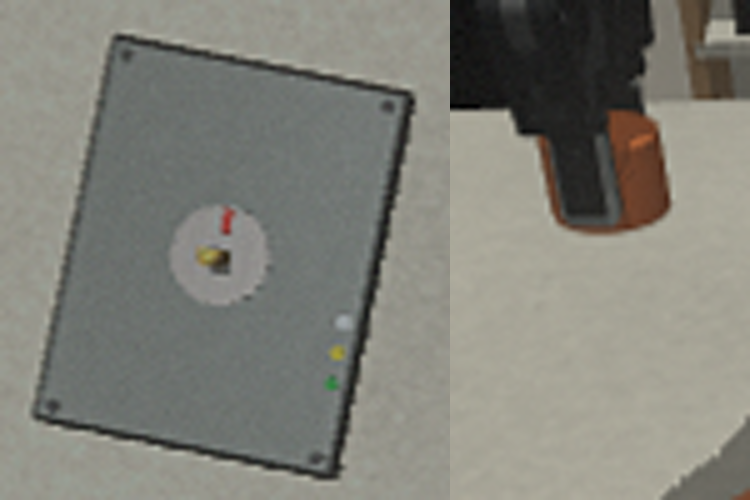

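The knob is held level in the jaws (right-hand crop, about (605,175)). In the left-hand crop the disc is centred near (219,255), the red bar is at (228,219), and the tip is near (208,256).

```bash
cat > sp.py <<'E'
from h import *
for n in('top','scene'):
    d=dict(np.load('/tmp/%s.npz'%n)); P=cloud(d); hsv=cv2.cvtColor(d['image'],cv2.COLOR_RGB2HSV); H,S,V=[hsv[...,i].astype(int) for i in range(3)]
    near=np.hypot(P[...,0]-.528,P[...,1]-.30)<.04
    def cen(m,z):
        v,u=np.nonzero(m); return px(d,u.mean(),v.mean(),z), m.sum(), np.array([u.mean(),v.mean()]).round(1)
    red=near&((H<6)|(H>172))&(S>110)&(V>60); bar=cen(red,.015)
    im=d['image'].astype(int); disc=near&(im[...,0]-im[...,1]>=3)|red   # disc is pinkish
    h=np.zeros(disc.shape,np.uint8); v,u=np.nonzero(disc); 
    cc=px(d,*cv2.minAreaRect(cv2.convexHull(np.stack([u,v],1).astype(np.int32)))[0],.015)
    pts=np.array([px(d,a,b,.015)[:2] for a,b in zip(u,v)]); c,r=cv2.minEnclosingCircle(np.float32(pts*1000))
    brass=near&(H>12)&(H<32)&(S>90); tip=cen(brass&(P[...,2]>.037),.043)
    print(n,'bar',bar,'disc',np.round(c,1),round(r,1),cc.round(4),'tip',tip,'zmax',P[near][:,2].max().round(3))
    e=bar[0][:2]*1000-c; print('bar yaw',np.degrees(np.arctan2(e[1],e[0])), np.hypot(*e))
a=dict(np.load('/tmp/top.npz'))
c=[px(a,*p,.015) for p in((123,152.2),(182.6,164),(167.2,240.4),(107,228.2))]
for i,j in((3,0),(2,1)): e=c[j]-c[i]; print('deck yaw',np.degrees(np.arctan2(e[1],e[0])),np.hypot(*e[:2]))
E
python3 sp.py
```

```text
top bar (array([0.54777849, 0.30123295, 0.015     ]), np.int64(6), array([145.2, 188.7])) disc [528.2 305.8] 28.2 [0.5266 0.3064 0.015 ] tip (array([0.5264138 , 0.30367246, 0.043     ]), np.int64(10), array([141.5, 195.9])) zmax 0.048
bar yaw -13.265368795378262 20.078699301171763
scene bar (array([0.54571622, 0.30138061, 0.015     ]), np.int64(6), array([381.8, 221. ])) disc [523.3 314.2] 37.6 [0.5294 0.3043 0.015 ] tip (array([0.53228464, 0.30193156, 0.043     ]), np.int64(17), array([382.1, 209.2])) zmax 0.045
bar yaw -29.846632883440027 25.85495344757859
deck yaw -11.853892180393025 0.22541223525271104
deck yaw -11.664549540777665 0.2255145914173689
```

```bash
python3 -m creep '[{"jaw":0.04,"x":0.02,"y":-0.0018,"z":0,"roll":0},{"jaw":0.04,"x":0.04,"y":-0.0035,"z":0,"roll":0},{"jaw":0.04,"x":0.045,"y":-0.0038,"z":0,"roll":0},{"jaw":0.04,"x":0.045,"y":-0.0038,"z":0,"roll":0},{"jaw":0.04,"x":0.045,"y":-0.0038,"z":0,"roll":0},{"jaw":0.04,"x":0.045,"y":-0.0038,"z":0,"roll":0},{"jaw":0.04,"x":0.045,"y":-0.0038,"z":0,"roll":0},{"jaw":0.04,"x":0.045,"y":-0.0038,"z":0,"roll":0},{"jaw":0.04,"x":0.045,"y":-0.0038,"z":0,"roll":0},{"jaw":0.04,"x":0.045,"y":-0.0038,"z":0,"roll":0},{"jaw":0.04,"x":0.045,"y":-0.0038,"z":0,"roll":0},{"jaw":0.04,"x":0.045,"y":-0.0038,"z":0,"roll":0}]'; python3 -m creep '[{"jaw":0.04,"x":0.045,"y":-0.0038,"z":0,"roll":0},{"jaw":0.04,"x":0.032,"y":-0.0027,"z":0,"roll":0},{"jaw":0.04,"x":0,"y":0,"z":0.03,"roll":0},{"jaw":0.04,"x":0,"y":0,"z":0.04,"roll":0},{"jaw":0.04,"x":0,"y":0,"z":0.04,"roll":0},{"jaw":0.04,"x":0,"y":0,"z":0.04,"roll":0},{"jaw":0.04,"x":0,"y":0,"z":0.03,"roll":0},{"jaw":0.04,"x":0,"y":0,"z":0.01,"roll":0},{"jaw":0.04,"x":0,"y":0,"z":0,"roll":0},{"jaw":0.04,"x":0,"y":0,"z":0,"roll":0}]'
```

```text
time_s: 18.7
eef_pos: [0.5234, 0.2241, 0.3051]
tool_rot: [-2.369, -2.062, 0.004]
ft_force: [0.4, -0.2, 0.1]
opening: 0.0441
finger_force: 61.2
time_s: 19.7
eef_pos: [0.5289, 0.2999, 0.1177]
tool_rot: [2.37, 2.062, 0.001]
ft_force: [1.0, -0.0, 0.7]
opening: 0.0441
finger_force: 61.2
```

```bash
cat > cmp.py <<'E'
from h import *
s=st(); T=s['eef_pos']
def proj(d,p):
    q=np.linalg.inv(d['pose'])@np.vstack([np.atleast_2d(p).T,np.ones(len(np.atleast_2d(p)))]); w=d['K']@q[:3]; return (w/w[2])[:2].T
t=np.linspace(0,2*np.pi,120); circ=lambda r,z,x=0,y=0:np.stack([x+r*np.cos(t),y+r*np.sin(t),0*t+z],1)
for n in('scene','top'):
    d=shot(n); hsv=cv2.cvtColor(d['image'],cv2.COLOR_RGB2HSV).astype(int); H,S,V=hsv[...,0],hsv[...,1],hsv[...,2]
    P=cloud(d); near=np.hypot(P[...,0]-T[0],P[...,1]-T[1])<.045
    org=near&(H>3)&(H<16)&(S>140)&(V>40)&(P[...,2]>.06)
    k=np.vstack([circ(.023,T[2]-.023,T[0],T[1]),circ(.023,T[2]+.011,T[0],T[1])])
    hull=proj(d,k); M=np.zeros(org.shape,np.uint8)
    v,u=np.nonzero(org); print(n,'knob obs u',u.min(),u.max(),'v',v.min(),v.max(),'pred u',hull.min(0).round(1),hull.max(0).round(1))
    for vv in range(v.min(),v.max()+1): r=u[v==vv]; print('  row',vv,r.min(),r.max(),len(r),end=';')
    print()
    for uu in range(u.min(),u.max()+1): r=v[u==uu]; print('  col',uu,r.min(),r.max(),end=';')
    print()
    p=proj(d,[[.5287,.3035,.043],[.5287,.3035,.015]]); print('spindle pred tip,base',p.round(1).tolist())
    u0,v0=p[0].astype(int); print('u0,v0',u0-9,v0-7); 
    print(S[v0-7:v0+18,u0-9:u0+10])
E
python3 cmp.py
```

```text
{'time_s': 19.7, 'eef_pos': [0.5289, 0.2999, 0.1177], 'tool_rot': [2.3699, 2.0622, 0.0012], 'ft_force': [0.9872, -0.0465, 0.681], 'opening': 0.0441, 'finger_force': 61.2311, 'q': [0.5157, 0.4471, -0.0499, 1.073, 0.0001, 2.2252]}
scene knob obs u 377 389 v 176 196 pred u [375.7 175.3] [398.4 197.2]
  row 176 381 389 9;  row 177 381 389 9;  row 178 380 388 9;  row 179 380 388 9;  row 180 379 388 10;  row 181 379 387 8;  row 182 379 387 9;  row 183 379 387 9;  row 184 378 387 10;  row 185 378 387 10;  row 186 378 386 9;  row 187 378 386 9;  row 188 377 386 10;  row 189 377 386 10;  row 190 377 385 9;  row 191 377 385 9;  row 192 378 385 8;  row 193 378 384 7;  row 194 379 384 6;  row 195 382 385 4;  row 196 384 385 2;
  col 377 188 191;  col 378 184 193;  col 379 180 194;  col 380 178 194;  col 381 176 194;  col 382 176 195;  col 383 176 195;  col 384 176 196;  col 385 176 196;  col 386 176 189;  col 387 176 185;  col 388 176 180;  col 389 176 177;
spindle pred tip,base [[382.0, 208.3], [379.6, 216.9]]
u0,v0 372 201
[[ 11   7  11   7   7  11   7  11   7   7  11   7   7  11   9   9   9  
[... 3975 characters left out ...]
   3   5  11   3  11  11   8  16  13  15   7
   17]
 [ 15  20  34  19  13  14  15  17   3   9  13   5   8   5  11   6  13  17
   19]
 [  8  13  39  19  22  16  14   4  23  14  20   6  20  16  13  16  10  10
   13]
 [ 66  25   8  25  17  10   7  17  13  13  20  17   7  10  22  13  13   7
    7]
 [ 15  44  51  27  17  11  16  20   3  20  10   7   3  21  10  13  14  13
   19]
 [  4  14  15  10   7  14  20  21  14  10  10  14  10  10  16  16   9  20
   10]
 [ 16  12  12  13  24  10  10  10  13   3   7  17  10  19  13  10   9  17
   12]
 [ 16  11  17  11   7   7  10  23  14  26  11  17   0  10  13   3  16  10
   23]
 [  6  13  14  24  13  14  10  17   3  17   7   7  20  13   7  18  20   6
   16]]
```

```bash
cat > fit.py <<'E'
from h import *
from scipy.optimize import least_squares
s=readout.read_state(); T=s['eef_pos']
def proj(d,p):
    q=np.linalg.inv(d['pose'])@np.vstack([p.T,np.ones(len(p))]); w=d['K']@q[:3]; return (w/w[2])[:2].T
t=np.linspace(0,2*np.pi,120)
def ring(r,z,c,flat=None,yaw=0):
    x,y=r*np.cos(t),r*np.sin(t)
    if flat: x=np.minimum(x,flat)
    return np.stack([c[0]+x*np.cos(yaw)-y*np.sin(yaw),c[1]+x*np.sin(yaw)+y*np.cos(yaw),0*t+z],1)
def hullof(d,p): return cv2.convexHull(np.float32(proj(d,p))).astype(np.float32)
def edges(up,f,o,cond,out):
    """subpixel contour points of cond in an f-times enlarged crop with origin o, whose outward side satisfies out(u,v)"""
    cs,_=cv2.findContours(cond.astype(np.uint8),cv2.RETR_EXTERNAL,cv2.CHAIN_APPROX_NONE); c=max(cs,key=cv2.contourArea)[:,0,:].astype(float)
    p=(c+.5)/f-.5+o; m=p.mean(0); n=(p-m)/np.linalg.norm(p-m,axis=1,keepdims=True)
    return np.array([a for a,b in zip(p,n) if out(*(a+1.5*b))])
def shift(hull,p):
    f=lambda e:[cv2.pointPolygonTest(hull,(float(a-e[0]),float(b-e[1])),True) for a,b in p]
    r=least_squares(f,[0,0],loss='soft_l1',f_scale=.3,diff_step=.05,x_scale=1); return r.x,np.sqrt(np.mean(np.square(f(r.x))))
hs=lambda im:[cv2.cvtColor(im,cv2.COLOR_RGB2HSV)[...,i].astype(int) for i in range(3)]
C0=np.array([.5287,.3035]); yaw=np.radians(-12); R={}
spin=np.vstack([ring(7,0,[0,0])])  # placeholder
S3=np.vstack([ring(.007,.015,C0,.0035,yaw),ring(.007,.041,C0,.0035,yaw),ring(.006,.043,C0,.003,yaw)])
for n in('scene','top'):
    d=dict(np.load('/tmp/%s.npz'%n)); P=cloud(d); deck=lambda u,v:P[int(round(v)),int(round(u)),2]<.03
    K3=np.vstack([ring(.023,T[2]-.023,T),ring(.023,T[2]+.011,T)]); h=hullof(d,K3)
    o=np.floor(h[:,0].min(0)).astype(int)-6; w=np.ceil(h[:,0].max(0)).astype(int)+6
    up=cv2.resize(d['image'][o[1]:w[1],o[0]:w[0]],None,fx=8,fy=8,interpolation=cv2.INTER_CUBIC); H,S,V=hs(up)
    pk=edges(up,8,o,(S>85)&(H<20)&(V>40),deck); k=shift(h,pk)
    if n=='scene': f=8;o=np.array([365,198]); up=cv2.resize(d['image'][198:219,365:395],None,fx=8,fy=8,interpolation=cv2.INTER_CUBIC)
    else: f=5;o=np.array([125,180]); up=cv2.imread('pics/c7.png')[175:275,125:225,::-1].copy()
    H,S,V=hs(up); ps=edges(up,f,o,(S>70)&(H>10)&(H<35),lambda u,v:True); g=shift(hullof(d,S3),ps)
    J=np.stack([(proj(d,np.array([[*C0,.03]])+np.eye(3)[i:i+1]*.001)-proj(d,np.array([[*C0,.03]])))[0] for i in(0,1)],1) # px per mm
    D=g[0]-k[0]; R[n]=(J,D); print(n,'knob',k[0].round(2),round(k[1],2),len(pk),'spindle',g[0].round(2),round(g[1],2),len(ps),'-> spindle',(C0*1000+np.linalg.solve(J,D)).round(1))
A=np.vstack([R[n][0] for n in R]); b=np.hstack([R[n][1] for n in R]); print('joint',(C0*1000+np.linalg.lstsq(A,b,rcond=None)[0]).round(1))
E
python3 fit.py
```

```text
scene knob [0. 0.] 0.3 208 spindle [0. 0.] 0.36 212 -> spindle [528.7 303.5]
top knob [0. 0.] 1.32 221 spindle [0. 0.] 0.71 78 -> spindle [528.7 303.5]
joint [528.7 303.5]
```

```bash
python3 - <<'E'
s=open('fit.py').read()
s=s.replace("r=least_squares(f,[0,0],loss='soft_l1',f_scale=.3,diff_step=.05,x_scale=1); return","r=minimize(lambda e:np.abs(f(e)).mean(),[0.3,0.3],method='Nelder-Mead'); return").replace("import least_squares","import minimize")
open('fit.py','w').write(s)
E
python3 fit.py
```

```text
scene knob [ 0.01 -0.12] 0.27 208 spindle [ 0.27 -0.51] 0.36 212 -> spindle [527.2 304.9]
top knob [-0.22 -0.48] 1.26 221 spindle [-0.38  0.66] 0.6 78 -> spindle [525.4 304. ]
joint [526.2 304.7]
```

```bash
python3 -m creep '[{"jaw":0.04,"x":0.004,"y":-0.0015,"z":0,"roll":-0.035},{"jaw":0.04,"x":0,"y":0,"z":0.015,"roll":0},{"jaw":0.04,"x":0,"y":0,"z":0.015,"roll":0},{"jaw":0.04,"x":0,"y":0,"z":0,"roll":0},{"jaw":0.04,"x":0,"y":0,"z":0,"roll":0}]'
python3 - <<'E'
s=open('fit.py').read()
s=s.replace("d=dict(np.load('/tmp/%s.npz'%n));","d=shot(n);")
s=s.replace("    return np.array([a for a,b in zip(p,n) if out(*(a+1.5*b))])","    return np.array([a for a,b in zip(p,n) if out(*(a+1.5*b)) and out(*(a+2.5*b))])")
s=s.replace("k=shift(h,pk)","k=shift(h,pk)\n    for _ in range(3):\n        r=np.array([cv2.pointPolygonTest(h,(float(a-k[0][0]),float(b-k[0][1])),True) for a,b in pk]); pk=pk[abs(r)<1]; k=shift(h,pk)\n    print(h[:,0].min(0),h[:,0].max(0),pk.min(0),pk.max(0)); np.save('/tmp/pk_%s.npy'%n,pk)")
# hide spindle below knob: scene limits stay
s+="\nim=[]\nfor n in('scene','top'):\n    d=dict(np.load('/tmp/%s.npz'%n)); K3=np.vstack([ring(.023,T[2]-.023,T),ring(.023,T[2]+.011,T)]); F=10\n    c=proj(d,T[None])[0].astype(int)-[20,22]; U=cv2.resize(d['image'][c[1]:c[1]+50,c[0]:c[0]+40],None,fx=F,fy=F,interpolation=cv2.INTER_CUBIC)\n    for q,col in((hullof(d,K3),(0,255,0)),(hullof(d,S3),(0,255,255))): cv2.polylines(U,[np.int32((q[:,0]-c+.5)*F)],True,col,1)\n    im.append(U); print('origin',c)\ncv2.imwrite('pics/c8.png',np.hstack(im)[:,:,::-1])\n"
open('fit.py','w').write(s)
E
python3 fit.py; python3 -c "from h import *; st()"
```

```text
time_s: 20.3
eef_pos: [0.5278, 0.3041, 0.0876]
tool_rot: [2.332, 2.105, 0.001]
ft_force: [-0.1, -1.0, 0.3]
opening: 0.0445
finger_force: 61.2
[374.5663 185.0842] [396.71915 206.67815] [374.6875 186.0625] [386.0625 206.1875]
scene knob [ 0.14 -0.24] 0.23 186 spindle [ 0.31 -0.51] 0.28 216 -> spindle [527.7 304.5]
[126.74332 186.5874 ] [147.30263 203.68239] [140.6875 188.1875] [146.4375 203.1875]
top knob [-0.96 -0.06] 0.26 130 spindle [-0.38  0.66] 0.6 78 -> spindle [526.6 301.8]
joint [527.4 303.3]
origin [366 171]
origin [116 173]
{'time_s': 20.4, 'eef_pos': [0.5281, 0.3042, 0.088], 'tool_rot': [2.3328, 2.1038, 0.0025], 'ft_force': [0.349, -0.0492, -1.6892], 'opening': 0.0445, 'finger_force': 61.2341, 'q': [0.5226, 0.4723, -0.0906, 1.0063, 0.0001, 2.1965]}
```

View pics/c8.png

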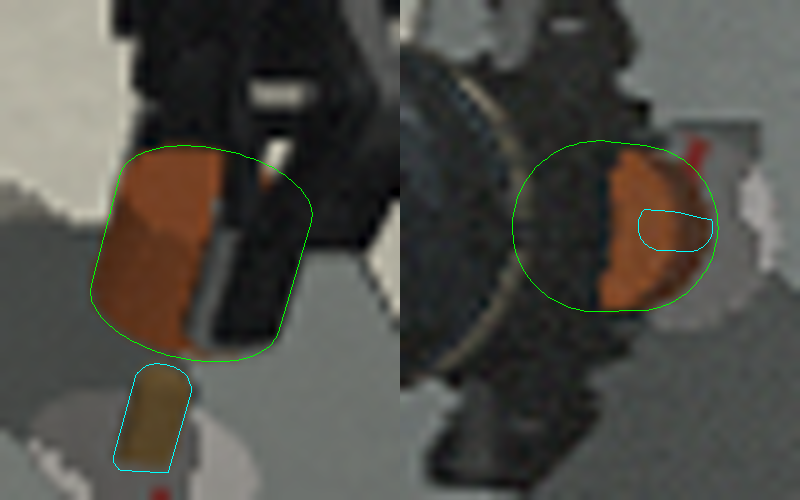

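The green hull matches the held knob, and the cyan hull matches the brass spindle at (150,420) in the left-hand crop. The joint fit puts the spindle at (0.5274, 0.3033), within 1–2 mm of the tool. Checking the white line's direction numerically before lowering.

```bash
python3 - <<'E'
from h import *
T=readout.read_state()['eef_pos']; d=dict(np.load('/tmp/scene.npz'))
def proj(p): q=np.linalg.inv(d['pose'])@np.append(p,1); w=d['K']@q[:3]; return (w/w[2])[:2]
c=np.array([366,171])
for yaw in (-30,-12,0,30,60):
  y=np.radians(yaw); print(yaw,[((proj(T+np.array([r*np.cos(y),r*np.sin(y),.011]))-c+.5)*10).round().tolist() for r in(.004,.021)])
# what is the white spot
for u,v in((393,186),(392,187),(394,186)): print(px(d,u,v).round(4), d['image'][v,u])
E
python3 -m creep '[{"jaw":0.04,"x":-0.001,"y":-0.0005,"z":0.008,"roll":0},{"jaw":0.04,"x":0,"y":0,"z":0.008,"roll":0},{"jaw":0.04,"x":0,"y":0,"z":0,"roll":0},{"jaw":0.04,"x":0,"y":0,"z":0,"roll":0}]'
```

```text
-30 [[216.0, 205.0], [212.0, 241.0]]
-12 [[221.0, 205.0], [240.0, 244.0]]
0 [[224.0, 205.0], [257.0, 244.0]]
30 [[231.0, 203.0], [292.0, 234.0]]
60 [[234.0, 200.0], [305.0, 214.0]]
[0.3767 0.424  0.0012] [197 194 177]
[0.5157 0.3238 0.0983] [126 113  98]
[0.5734 0.2875 0.1424] [111 109 101]
time_s: 20.8
eef_pos: [0.5267, 0.3027, 0.0704]
tool_rot: [-2.333, -2.103, 0.001]
ft_force: [-0.7, 0.5, -0.2]
opening: 0.0446
finger_force: 61.2
```

```bash
python3 -m creep '[{"jaw":0.04,"x":0.0005,"y":0.0005,"z":0.003,"roll":0},{"jaw":0.04,"x":0,"y":0,"z":0,"roll":0},{"jaw":0.04,"x":0,"y":0,"z":0,"roll":0}]';python3 -m creep '[{"jaw":0.04,"x":0,"y":0,"z":0.002,"roll":0},{"jaw":0.04,"x":0,"y":0,"z":0,"roll":0},{"jaw":0.04,"x":0,"y":0,"z":0,"roll":0}]'
```

```text
time_s: 21.1
eef_pos: [0.5276, 0.3034, 0.0678]
tool_rot: [-2.333, -2.103, -0.0]
ft_force: [-0.1, 0.6, 0.5]
opening: 0.0444
finger_force: 61.2
time_s: 21.4
eef_pos: [0.5275, 0.3034, 0.0658]
tool_rot: [-2.333, -2.103, 0.0]
ft_force: [0.5, 0.0, -0.5]
opening: 0.0445
finger_force: 61.2
```

```bash
python3 -m creep '[{"jaw":0.04,"x":0,"y":0,"z":0.001,"roll":0},{"jaw":0.04,"x":0,"y":0,"z":0,"roll":0},{"jaw":0.04,"x":0,"y":0,"z":0,"roll":0}]';python3 -m creep '[{"jaw":0.04,"x":0,"y":0,"z":0.001,"roll":0},{"jaw":0.04,"x":0,"y":0,"z":0,"roll":0},{"jaw":0.04,"x":0,"y":0,"z":0,"roll":0}]'
```

```text
time_s: 21.7
eef_pos: [0.5275, 0.3034, 0.0648]
tool_rot: [-2.333, -2.103, 0.0]
ft_force: [0.2, -1.2, 0.5]
opening: 0.0446
finger_force: 61.2
time_s: 22.0
eef_pos: [0.5275, 0.3034, 0.0638]
tool_rot: [-2.333, -2.103, 0.0]
ft_force: [0.3, 0.2, -0.6]
opening: 0.0445
finger_force: 61.2
```

```bash
python3 -m creep '[{"jaw":0.04,"x":0,"y":0,"z":0.0015,"roll":0},{"jaw":0.04,"x":0,"y":0,"z":0,"roll":0},{"jaw":0.04,"x":0,"y":0,"z":0,"roll":0}]';python3 -m creep '[{"jaw":0.04,"x":0,"y":0,"z":0.0015,"roll":0},{"jaw":0.04,"x":0,"y":0,"z":0,"roll":0},{"jaw":0.04,"x":0,"y":0,"z":0,"roll":0}]'
```

```text
time_s: 22.3
eef_pos: [0.5275, 0.3033, 0.0623]
tool_rot: [-2.333, -2.103, 0.0]
ft_force: [-0.5, -0.0, 0.3]
opening: 0.0446
finger_force: 61.2
time_s: 22.6
eef_pos: [0.5275, 0.3034, 0.0608]
tool_rot: [-2.333, -2.103, 0.0]
ft_force: [0.5, 0.5, -0.6]
opening: 0.0445
finger_force: 61.2
```

```bash
python3 -m creep '[{"jaw":0.04,"x":0,"y":0,"z":0.002,"roll":0},{"jaw":0.04,"x":0,"y":0,"z":0.002,"roll":0},{"jaw":0.04,"x":0,"y":0,"z":0,"roll":0},{"jaw":0.04,"x":0,"y":0,"z":0,"roll":0}]';python3 -m creep '[{"jaw":0.04,"x":0,"y":0,"z":0.002,"roll":0},{"jaw":0.04,"x":0,"y":0,"z":0.002,"roll":0},{"jaw":0.04,"x":0,"y":0,"z":0.002,"roll":0},{"jaw":0.04,"x":0,"y":0,"z":0,"roll":0},{"jaw":0.04,"x":0,"y":0,"z":0,"roll":0}]'
```

```text
time_s: 23.0
eef_pos: [0.5275, 0.3033, 0.0567]
tool_rot: [-2.333, -2.103, 0.0]
ft_force: [0.3, 0.5, -1.4]
opening: 0.0444
finger_force: 61.2
time_s: 23.5
eef_pos: [0.5275, 0.3034, 0.0508]
tool_rot: [-2.333, -2.103, 0.0]
ft_force: [-0.6, 0.2, -0.1]
opening: 0.0446
finger_force: 61.2
```

```bash
python3 -m creep '[{"jaw":0.04,"x":0,"y":0,"z":0.002,"roll":0},{"jaw":0.04,"x":0,"y":0,"z":0,"roll":0},{"jaw":0.04,"x":0,"y":0,"z":0,"roll":0}]';python3 -m creep '[{"jaw":0.04,"x":0,"y":0,"z":0.0015,"roll":0},{"jaw":0.04,"x":0,"y":0,"z":0,"roll":0},{"jaw":0.04,"x":0,"y":0,"z":0,"roll":0}]';python3 -m creep '[{"jaw":0.04,"x":0,"y":0,"z":0.0015,"roll":0},{"jaw":0.04,"x":0,"y":0,"z":0,"roll":0},{"jaw":0.04,"x":0,"y":0,"z":0,"roll":0}]'
```

```text
time_s: 23.8
eef_pos: [0.5275, 0.3034, 0.0488]
tool_rot: [-2.333, -2.103, -0.0]
ft_force: [0.8, 0.5, -0.9]
opening: 0.0441
finger_force: 61.2
time_s: 24.1
eef_pos: [0.5276, 0.3034, 0.0477]
tool_rot: [-2.333, -2.103, -0.001]
ft_force: [-0.2, 0.2, 4.4]
opening: 0.0446
finger_force: 61.3
time_s: 24.4
eef_pos: [0.5276, 0.3034, 0.0462]
tool_rot: [2.333, 2.103, 0.001]
ft_force: [-1.0, 0.6, 6.5]
opening: 0.044
finger_force: 61.3
```

```bash
python3 -m creep '[{"jaw":0.04,"x":0,"y":0,"z":0.0015,"roll":0},{"jaw":0.04,"x":0,"y":0,"z":0,"roll":0},{"jaw":0.04,"x":0,"y":0,"z":0,"roll":0}]';python3 -m creep '[{"jaw":0.04,"x":0,"y":0,"z":0.001,"roll":0},{"jaw":0.04,"x":0,"y":0,"z":0,"roll":0},{"jaw":0.04,"x":0,"y":0,"z":0,"roll":0}]'; python3 -m creep '[{"jaw":0.04,"x":0,"y":0,"z":0.0006,"roll":0},{"jaw":0.04,"x":0,"y":0,"z":0,"roll":0},{"jaw":0.04,"x":0,"y":0,"z":0,"roll":0}]'
```

```text
time_s: 24.7
eef_pos: [0.5277, 0.3035, 0.045]
tool_rot: [2.333, 2.103, 0.001]
ft_force: [-1.4, -0.4, 8.8]
opening: 0.0442
finger_force: 61.5
time_s: 25.0
eef_pos: [0.5277, 0.3035, 0.0442]
tool_rot: [2.333, 2.103, 0.001]
ft_force: [-1.4, -0.9, 9.9]
opening: 0.0445
finger_force: 61.7
time_s: 25.3
eef_pos: [0.5277, 0.3035, 0.0437]
tool_rot: [2.333, 2.103, 0.002]
ft_force: [-2.8, -1.7, 11.1]
opening: 0.0445
finger_force: 61.7
```

```bash
python3 -m creep '[{"jaw":0.04,"x":0,"y":0,"z":0.0005,"roll":0},{"jaw":0.04,"x":0,"y":0,"z":0,"roll":0},{"jaw":0.04,"x":0,"y":0,"z":0,"roll":0}]'; python3 -m creep '[{"jaw":0.04,"x":0,"y":0,"z":0,"roll":0},{"jaw":0.04,"x":0,"y":0,"z":0,"roll":0},{"jaw":0.04,"x":0,"y":0,"z":0,"roll":0},{"jaw":0.04,"x":0,"y":0,"z":0,"roll":0},{"jaw":0.04,"x":0,"y":0,"z":0,"roll":0}]'
python3 - <<'E'
from h import *
d=shot('scene'); P=cloud(d); hsv=cv2.cvtColor(d['image'],cv2.COLOR_RGB2HSV).astype(int); b=(hsv[...,0]>100)&(hsv[...,0]<130)&(hsv[...,1]>120)
q=P[b&(abs(P[...,0]-.53)<.12)&(abs(P[...,1])<.06)&(P[...,2]>.02)]; print('headset top',np.percentile(q[:,2],[1,99]).round(3), np.median(q[q[:,2]>.18],0).round(3))
E
```

```text
time_s: 25.6
eef_pos: [0.5277, 0.3035, 0.0433]
tool_rot: [2.333, 2.103, 0.002]
ft_force: [-3.0, -0.9, 12.3]
opening: 0.0443
finger_force: 61.8
time_s: 26.1
eef_pos: [0.5277, 0.3035, 0.0433]
tool_rot: [2.333, 2.103, 0.002]
ft_force: [-2.6, -1.8, 13.0]
opening: 0.044
finger_force: 61.8
headset top [0.053 0.201] [ 0.543 -0.001  0.199]
```

The headset hangs at the expected height, with its crown top at 0.199. The knob is pressed about 4.5 mm against roughly 12.5 N, and both are steady. Handing in.

```bash
python3 -c "
from station import workorder; print(workorder.close_job())"
```

```text
the job is handed in; nothing more can be done
None
```

The job is handed in at about 26 s of the 64 s allowed, no verdict returned: the headset hangs released on the rail, and the orange knob is fully on the spindle, still gripped and pressed about 4.5 mm (the post is on above 3 mm).

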